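# Tip a front panel up onto its loading stand

### The arm

A 6-joint arm with a two-finger parallel gripper is mounted at the origin on a cart in front of the work surface, level with it; the furniture and walls round the work are solid. World frame = base frame: x ahead of the robot, y to its left, z up, the work surface at z = 0. Lengths are in m, angles in rad, forces in N, time in s.
With the tool pointing down it reaches from about 0.375 to 0.925 m from the base axis. Payload 5.7 kg.
Tool frame: the origin (TCP) lies midway between the tips of the shut fingers; the grasp point (between the pads) lies 19 mm behind it; z points along the fingers, y is the line along which they close (so a half turn about z gives the same grasp; the last joint's range is limited). The gripper opens to 85 mm and grips with 20 to 120 N. Pads are 22 mm wide; open, the fingers measure 114 mm over their backs; the gripper's body (76 mm by 85 mm) begins 54 mm behind the grasp point. The pads swing forward as they close: fully open they stand 13 mm farther back than shut.
Start: joints at [1.102, 0.359, 1.51, -0, 1.272, -0.115], TCP at [0.208, 0.563, 0.231] pointing down, gripper open.
Joint ranges: [-2.97, 2.97], [-1.01, 2.36], [0.21, 2.38], [-0.96, 4.11], [0.2, 2.71], [-2.98, 2.98]. Speed limits (rad/s): [2.39, 2.39, 3.14, 3.14, 3.14, 3.14].

### API

Orientations are given as a unit quaternion [x, y, z, w].
In Python, from cell import * gives the robot as it stands.
- The arm moves only by the shell command python3 -m handwheel 'ROWS' [FORCE]. ROWS is JSON, a list of rows, each a list of 5 numbers: the closure, from 0 (fully open) to 1 (shut), then the shift along the tool's x, y, z normalised to -1 to 1, where 1 is 0.15 m, then the turn about the tool's z normalised to -1 to 1, where 1 is 4 degrees. In form: [[grip, dx, dy, dz, twist], ...]. A call has 1 to 8 rows; each row shifts and turns the commanded pose from where the row before left it, along the tool's axes as they then stand; what a row does not reach is not made up. A row lasts 1/12 s, in which the tool goes at most 41.7 mm and 7.16 degrees, less where a joint would pass 70% of its speed; a pose out of reach is approached as far as the arm can. A call with a number of a shift or a turn outside -1 to 1 is refused whole. A call with a gripper value outside its range is refused whole. The fingers move at their own pace and stop on an object; FORCE is the grip in N (left out, the last holds). Time passes only in rows, so rows that do not move let the fingers close. It gives the time, the measured TCP pose, the force, the opening and the grip force at its end, in the units of the state.
- read_state(): the state, without advancing time (a new reading comes with each control period).
- snapshot(name): name is "scene" or "top" or "wrist"; returns the picture (400x640x3 uint8, red, green, blue); there is no depth.
- calibration(name): a dict with "K" (3x3 intrinsics, pixels), "D" ([k1, k2, p1, p2, k3] as OpenCV has them; the pictures are not rectified), "R" (3x3) and "t" (3): a world point X has camera coordinates R X + t; the wrist camera has in their place "mount" (4x4, takes a point from camera to tool coordinates, whose origin is the TCP and whose axes are the flange's). Camera axes: x right, y down, z forward; pixel columns grow to the right and rows downward; lengths in m; the calibration is good to about 2 mm. A picture is of the moment at which its call begins: read the wrist's pose just before it. calibration takes no time and is no camera call.
- close_job(): hands the job in; it is judged then, once.
The state is a dict: "t": time; "joints": joint angles; "joint_velocities": joint speeds; "tau": joint torques, N m; "eef_pos": TCP position; "tool_rot": TCP orientation; "force": force on the tool from outside, world axes, zero at the start; "torque": the same for the moment, N m; "width": opening from 0.0 (shut) to 1.0 (fully open); "grasp_force": force on a finger pad.
Only numpy, scipy, OpenCV 4.12 (cv2) and the standard library are available. Lean on these libraries where they do the work, as an engineer would, in place of code of your own. Each camera call takes 0.05 s, during which the arm holds its last target. There are 200 camera calls.

### The job

Stand the aluminium front panel up on the loading stand. First move the small orange-lidded carton that blocks the way between them to one side of the stand and leave it upright on the bench, clear of the panel's path. Then, without picking the panel up, push it along the bench until its low edge meets the foot of the stand's leaning frame, and tip it up on that edge until it leans flat against the frame by itself, handle at the top and facing out; leave the other things where they are.

Things in the scene. Friction and masses are not known exactly. Their poses are not given: they have to be found in the camera images.
- stand: Fixed pale aluminium stand: open frame 200 mm wide, its flat front face leaning back 15 degrees, 138 mm long up the slope; two braced feet reach 126 mm behind. Origin: middle of the line where the front face meets the bench (z = 0). x: level, square to that line, from front to back (the way to push the panel); y along the foot line; z up.
- panel: Pale aluminium panel, 140 mm wide (y), 120 mm from low to near edge, 4 mm thick, three cut-outs, about 0.26 kg, lying tilted on its handle: low edge (next the stand) on the bench, sheet rising 15 degrees away from the stand. Origin: middle of the low edge, underside. Frame level as it lies: x to the stand, z up. Flat on the stand it has turned 90 degrees about y: z along the stand's x, x down.
- panel_near (a point): Middle of the panel's raised near edge, lower corner: as it lies, 116 mm from the low edge along -x, 31 mm above the bench. This is the edge to push. With the low edge stopped by the stand, a level push of 4 to 8 N here starts to lift it, less as it rises. It swings on a 120 mm radius about the low edge; when up it is 116 mm high, 31 mm beyond the foot line.
- panel_handle (a point): Middle of the bar of the panel's dark bow handle, 62 mm long along y, bar 10 mm thick, under the sheet; it stands out 27 mm and sits 100 mm from the low edge, 20 mm from the near edge, in the middle of the width. Its bar rests on the bench as the panel lies.
- box_center (a point): Small white carton with an orange lid, 50 mm (its x) by 70 mm (its y) by 37 mm high, light, standing on the bench between the panel and the stand. The point is its centre, 18.5 mm above the bench.
- swab_carton: Bystander: loose white and green carton, 68 x 115 x 62 mm high, on the bench; origin under its centre.
- screw_cup: Bystander: loose white plastic cup, 52 mm wide, 35 mm high, on the bench; origin under its centre.
- stripper: Bystander: loose stripping pliers with yellow grips, 53 x 127 x 10 mm, flat on the bench; origin under the centre.

How it is judged:
On the way, in this order (a step that is already met when the one before it is completed fails the run):
1. the carton stands upright on the bench to one side, out of the panel's way ((y of box_center in the frame of stand above 0.105 m or y of box_center in the frame of stand below -0.105 m) and height (world z) of box_center below 0.024 m and angle between box_center's own z axis and vertical below 0.15 rad and contact force between the fingers and box below 0.1 N), for 0.2 s.
2. the panel, still lying, has its low edge at the foot of the stand (x of panel in the frame of stand above -0.015 m and angle between panel's own z axis and vertical below 0.7 rad and height (world z) of panel below 0.012 m).
At the end, for the whole second after the job is handed in: The panel leans by itself flat on the frame (0.1 rad), near edge up over 105 mm, low edge on the bench within 15 mm of the foot line, its middle within 35 mm of the stand's; the carton stands upright on the bench, its centre over 105 mm to one side of the stand's middle; all at rest (angle between the z axis of panel and the x axis of stand, either way round below 0.1 rad and z of panel_near in the frame of stand above 0.105 m and x of panel_near in the frame of stand above 0.015 m and x of panel in the frame of stand between -0.015 and 0.01 m and y of panel in the frame of stand between -0.035 and 0.035 m and height (world z) of panel below 0.01 m and linear speed of panel below 0.02 m/s and (y of box_center in the frame of stand above 0.105 m or y of box_center in the frame of stand below -0.105 m) and height (world z) of box_center below 0.024 m and angle between box_center's own z axis and vertical below 0.15 rad); the robot touches nothing.
It fails at once if the panel's low edge is lifted off the bench by more than 25 mm (picked up) (height (world z) of panel above 0.025 m).
It fails at once if the carton is tipped over (angle between box_center's own z axis and vertical above 0.8 rad).
It fails at once if a bystander is moved by more than 30 mm (distance of any of swab_carton, screw_cup, stripper from where it was at the start of the episode above 0.03 m).
It also fails if it takes over 67 s, if anything falls off the work surface, if the arm or the gripper's body presses on something with over 40 N, if the wrist force passes 120 N, or if a joint passes its speed limit or range.

## Working session

There is one attempt and no reset: what is moved stays moved. The work goes in short steps, Python scripts to look and compute and a shell command to move; the robot and the scene stay as the last step left them, time stands still between calls to the robot, and variables do not carry over. Pictures are saved under pics/ and viewed, at most 10 in all, crops included, and the job is handed in when it is done.

```bash
mkdir -p pics; ls
python3 - <<'E'
from cell import *
import cv2
s=read_state(); print(s['t'],s['eef_pos'],s['tool_rot'])
for n in ("top","scene"):
    im=snapshot(n); cv2.imwrite(f"pics/{n}0.png",im[:,:,::-1])
    c=calibration(n); print(n,c['K'],c['D'],c['R'],c['t'])
print(calibration("wrist"))
E
```

```text
pics
0.0 [0.20756296 0.56219533 0.23041586] [ 1.75948356e-01  9.84398927e-01 -9.26978530e-04 -2.62473848e-04]
top [[382.23116667   0.         320.31811747]
 [  0.         382.23116667 193.6210216 ]
 [  0.           0.           1.        ]] [-0.02301192  0.          0.          0.          0.        ] [[-0.00371261 -0.99998674 -0.003568  ]
 [-0.99405316  0.00407886 -0.10881948]
 [ 0.10883259  0.00314278 -0.99405512]] [0.04118934 0.61635747 0.96686388]
scene [[387.15248482   0.         316.4490179 ]
 [  0.         387.15248482 202.16349379]
 [  0.           0.           1.        ]] [-0.06493411  0.          0.          0.          0.        ] [[ 0.88686808 -0.46198361 -0.00601234]
 [-0.29397919 -0.55421612 -0.7787302 ]
 [ 0.35642845  0.69239847 -0.62733015]] [-0.52994761  0.24855888  0.8024023 ]
{'K': array([[299.03577651,   0.        , 322.48423442],
       [  0.        , 299.03577651, 202.39820641],
       [  0.        ,   0.        ,   1.        ]]), 'D': array([0.01085387, 0.        , 0.        , 0.        , 0.        ]), 'mount': array([[-3.58061269e-04, -9.56661468e-01, -2.91202175e-01,
         7.53437781e-02],
       [ 9.99999936e-01, -3.39509585e-04, -1.14235093e-04,
         8.00988422e-04],
       [ 1.04183817e-05, -2.91202197e-01,  9.56661529e-01,
        -1.42087641e-01],
       [ 0.00000000e+00,  0.00000000e+00,  0.00000000e+00,
         1.00000000e+00]])}
```

View pics/top0.png

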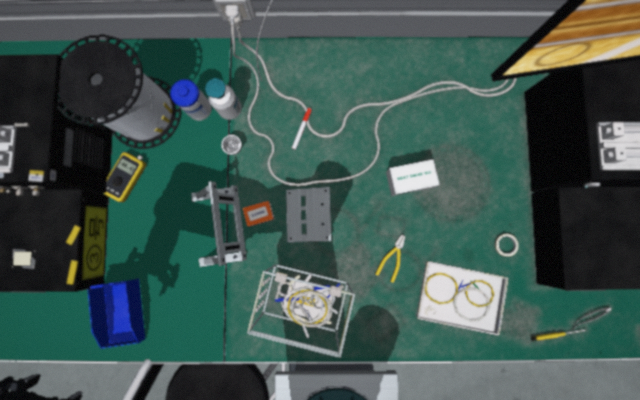

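View pics/scene0.png

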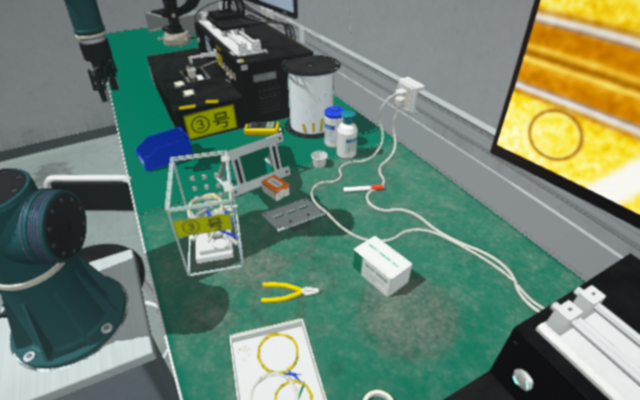

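The top view shows the stand near (222,225), the orange carton at (258,213), the panel at (308,214), the swab carton at (414,177), the cup at (231,145) and the pliers at (391,258). The scene view agrees with this. There is also a clear cage box at (300,310).

```bash
cat > h.py <<'E'
from cell import *
import cv2, numpy as np
from scipy.spatial.transform import Rotation as Ro
def cam(n,st=None):
    c=calibration(n)
    if n!="wrist":
        R=np.array(c['R']);t=np.array(c['t']);return c,R,t
    st=st or read_state(); T=np.eye(4);T[:3,:3]=Ro.from_quat(st['tool_rot']).as_matrix();T[:3,3]=st['eef_pos']
    M=np.linalg.inv(T@np.array(c['mount']));return c,M[:3,:3],M[:3,3]
def ray(n,uv,z,st=None):
    c,R,t=cam(n,st); p=cv2.undistortPoints(np.array(uv,float).reshape(-1,1,2),np.array(c['K']),np.array(c['D']))[:,0]
    d=np.c_[p,np.ones(len(p))]@R; o=-R.T@t
    return o+d*((z-o[2])/d[:,2])[:,None]
def proj(n,X,st=None):
    c,R,t=cam(n,st); return cv2.projectPoints(np.array(X,float).reshape(-1,1,3),cv2.Rodrigues(R)[0],t,np.array(c['K']),np.array(c['D']))[0][:,0]
E
python3 - <<'E'
from h import *
im=cv2.imread('pics/top0.png')
cv2.imwrite('pics/topc.png',cv2.resize(im[130:280,180:360],None,fx=4.4,fy=4,interpolation=cv2.INTER_CUBIC)[:600,:800])
hsv=cv2.cvtColor(im,cv2.COLOR_BGR2HSV)
m=cv2.inRange(hsv,(3,120,90),(18,255,255)); m[:, :235]=0; m[:,290:]=0; m[:190]=0;m[235:]=0
cs=max(cv2.findContours(m,0,2)[0],key=cv2.contourArea); r=cv2.minAreaRect(cs); print(r)
b=cv2.boxPoints(r); print(ray('top',b,.037).round(3), ray('top',[r[0]],.037))
for n,uv,z in (('cup',(231,145),.035),('swab',(414,177),.062),('pliers',(391,258),.005)): print(n,ray('top',[uv],z).round(3))
E
```

```text
((257.5094299316406, 213.2830047607422), (19.505197525024414, 27.472108840942383), 74.05460357666016)
[[0.58  0.244 0.037]
 [0.6   0.175 0.037]
 [0.551 0.161 0.037]
 [0.531 0.229 0.037]] [[0.56544151 0.20212116 0.037     ]]
cup [[0.747 0.276 0.035]]
swab [[ 0.655 -0.201  0.062]]
pliers [[ 0.447 -0.148  0.005]]
```

View pics/topc.png

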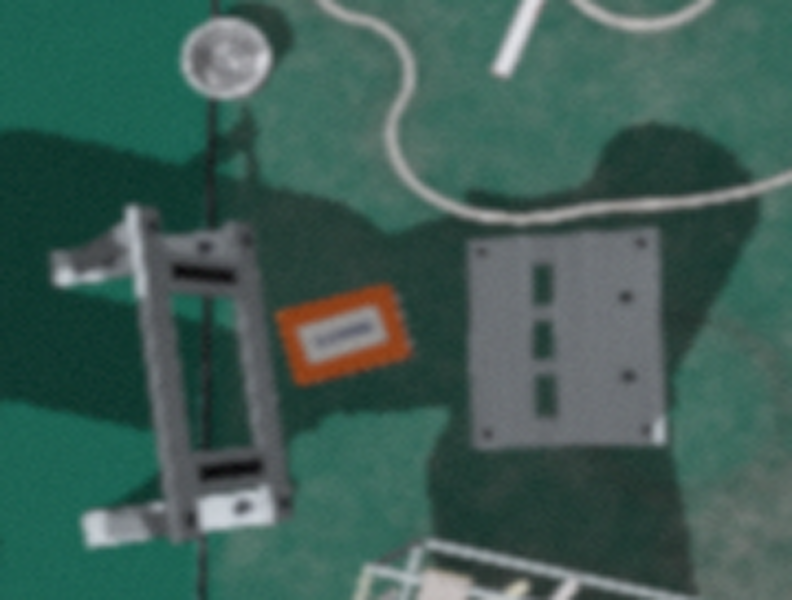

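The zoomed view shows three things:
- **Stand:** front-foot line runs from about (255,228) to (293,520) in the crop.
- **Panel:** low edge runs from (468,240) to (475,448), near edge from (660,228) to (665,445).
- **Carton:** centre at (344,335).

Run:
```python
from h import *
cr=lambda L:[(180+x/4.4,130+y/4) for x,y in L]
f=ray('top',cr([(258,230),(294,520)]),.003); tp=ray('top',cr([(127,207),(172,540)]),.133)
print('foot',f.round(3),np.linalg.norm(f[0]-f[1])); print('standtop',tp.round(3),np.linalg.norm(tp[0]-tp[1]))
lo=ray('top',cr([(468,240),(475,448)]),.003); ne=ray('top',cr([(660,228),(667,445)]),.034)
print('low',lo.round(3),np.linalg.norm(lo[0]-lo[1]),'near',ne.round(3))
def yaw(a): d=a[0]-a[1]; return np.degrees(np.arctan2(-d[0],d[1]))
# push dir angle: perpendicular to line
for n,a in(('foot',f),('top',tp),('low',lo),('near',ne)):
    d=a[0]-a[1]; print(n,'mid',a.mean(0).round(3),'push dir deg',np.degrees(np.arctan2(d[0],-d[1])).round(1))
for z in (0,.1,.17): print('cage',z,ray('top',[(265,265),(355,290),(250,335)],z).round(3).tolist())
print(ray('top',cr([(390,130),(430,205)]),0).round(3))
```

```text
foot [[0.637 0.26  0.003]
 [0.443 0.235 0.003]] 0.19566499298531034
standtop [[0.635 0.303 0.133]
 [0.44  0.274 0.133]] 0.19696485967808097
low [[0.63  0.131 0.003]
 [0.491 0.126 0.003]] 0.1396027512521543 near [[0.634 0.013 0.034]
 [0.493 0.01  0.034]]
foot mid [0.54  0.247 0.003] push dir deg 97.5
top mid [0.538 0.288 0.133] push dir deg 98.5
low mid [0.56  0.128 0.003] push dir deg 92.1
near mid [0.563 0.012 0.034] push dir deg 91.3
cage 0 [[0.43, 0.187, 0.0], [0.364, -0.052, 0.0], [0.249, 0.224, 0.0]]
cage 0.1 [[0.438, 0.172, 0.1], [0.378, -0.043, 0.1], [0.274, 0.206, 0.1]]
cage 0.17 [[0.443, 0.162, 0.17], [0.388, -0.037, 0.17], [0.292, 0.193, 0.17]]
[[0.706 0.18  0.   ]
 [0.655 0.155 0.   ]]
```

```bash
cat >> h.py <<'E'
def go(X,yawy=None,st=None):
    """shift left, in tool axes, row units; and twist units to bring tool y to world angle yawy (deg)"""
    st=st or read_state(); R=Ro.from_quat(st['tool_rot']).as_matrix()
    d=R.T@(np.array(X)-st['eef_pos'])/.15
    a=np.degrees(np.arctan2(R[1,1],R[0,1]))
    print('t %.2f'%st['t'],'pos',np.round(st['eef_pos'],4),'yaw_y %.1f'%a,'F',np.round(st['force'],1),'w %.2f gf %.1f'%(st['width'],st['grasp_force']),'| shift',d.round(3),'' if yawy is None else 'twist %.2f'%(((a-yawy+90)%180-90)/4))
E
python3 -m handwheel '[[0,0,0,0,1],[0,0,0,0,1],[0,0,0,0,1],[0,0,0,0,1],[0,0,0,0,1],[0,0,0,0,1],[0,0,0,0,1],[0,0,0,0,1]]'
python3 -m handwheel '[[0,0,0,0,1],[0,0,0,0,1],[0,0,0,0,1],[0,0,0,0,1],[0,0,0,0,1],[0,0,0,0,0.5],[0,0,0,0,0]]'
python3 -c "
from h import *
go([.565,.202,.23],16)"
```

```text
t: 0.77
eef_pos: [0.2077, 0.5625, 0.2308]
tool_rot: [0.442, 0.897, -0.001, 0.0]
force: [0.3, -0.0, 0.9]
width: 1.003
grasp_force: 0.0
t: 1.35
eef_pos: [0.2077, 0.5625, 0.2308]
tool_rot: [0.604, 0.797, -0.001, 0.0]
force: [-0.4, 0.5, 0.7]
width: 0.999
grasp_force: 0.0
t 1.35 pos [0.2077 0.5625 0.2308] yaw_y 15.7 F [-0.4  0.5  0.7] w 1.00 gf 0.0 | shift [-2.957  1.645  0.006] twist -0.09
```

```bash
python3 -m handwheel '[[0,-0.2,0.112,0,0],[0,-0.2,0.112,0,0],[0,-0.2,0.112,0,0],[0,-0.2,0.112,0,0],[0,-0.2,0.112,0,0],[0,-0.2,0.112,0,0],[0,-0.2,0.112,0,0],[0,-0.2,0.112,0,0]]' >/dev/null
python3 -m handwheel '[[0,-0.2,0.112,0,0],[0,-0.2,0.112,0,0],[0,-0.2,0.112,0,0],[0,-0.2,0.112,0,0],[0,-0.2,0.112,0,0],[0,-0.2,0.112,0,0],[0,-0.1,0.05,0,0],[0,0,0,0,0]]' >/dev/null
python3 - <<'E'
from h import *
go([.565,.202,.23],16)
st=read_state(); im=snapshot('wrist'); cv2.imwrite('pics/w1.png',im[:,:,::-1])
hsv=cv2.cvtColor(im,cv2.COLOR_RGB2HSV); m=cv2.inRange(hsv,(3,120,70),(18,255,255))
c=max(cv2.findContours(m,0,2)[0],key=cv2.contourArea); r=cv2.minAreaRect(c)
P=ray('wrist',cv2.boxPoints(r),.037,st); print(r,P.round(3),P.mean(0)); 
for i in (0,1): d=P[i]-P[i+1]; print(np.hypot(*d[:2]),np.degrees(np.arctan2(d[1],d[0])))
E
```

```text
t 2.68 pos [0.5622 0.2069 0.231 ] yaw_y 15.6 F [-0.4  0.8 -0.2] w 1.00 gf 0.0 | shift [-0.036  0.009  0.006] twist -0.10
((323.5, 181.5), (59.0, 43.0), 90.0) [[0.531 0.231 0.037]
 [0.578 0.244 0.037]
 [0.598 0.178 0.037]
 [0.549 0.164 0.037]] [0.5638793  0.20424249 0.037     ]
0.04802320984910417 -164.42730413074122
0.06954800927564006 106.84747809166106
```

View pics/w1.png

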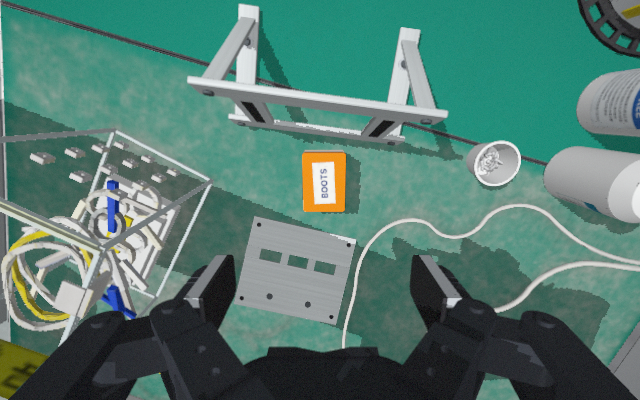

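The wrist view shows the carton at (323,181), square to the fingers. The stand's foot bar runs from (230,120) to (405,142), and the panel corners are at (256,218), (355,240), (338,322) and (237,297). The carton is ready to grasp.

```bash
python3 -m handwheel '[[0,-0.023,0.005,0.2,0],[0,0,0,0.25,0],[0,0,0,0.25,0],[0,0,0,0.25,0],[0,0,0,0.25,0],[0,0,0,0.15,0],[0,0,0,0.12,0],[0,0,0,0,0]]' 20 >/dev/null
python3 - <<'E'
from h import *
go([.564,.2035,.01],16)
st={'eef_pos':[.5622,.2069,.231],'tool_rot':Ro.from_matrix(np.array([[np.sin(np.radians(15.6)),np.cos(np.radians(15.6)),0],[-np.cos(np.radians(15.6)),np.sin(np.radians(15.6)),0],[0,0,-1]]).round(9)).as_quat()}
print(Ro.from_quat(read_state()['tool_rot']).as_matrix().round(3))
st['tool_rot']=read_state()['tool_rot']
print('foot',ray('wrist',[(230,122),(405,143)],0,st).round(3),'top',ray('wrist',[(188,78),(447,118)],.133,st).round(3))
print('low',ray('wrist',[(256,218),(355,240)],.003,st).round(3),'near',ray('wrist',[(237,297),(338,322)],.034,st).round(3))
E
```

```text
t 3.40 pos [0.5566 0.2071 0.007 ] yaw_y 15.8 F [-0.9  0.1 -0.9] w 1.00 gf 0.0 | shift [-0.036  0.041 -0.021] twist -0.04Traceback (most recent call last):
  File "<stdin>", line 3, in <module>
  File "scipy/spatial/transform/_rotation.pyx", line 1143, in scipy.spatial.transform._rotation.Rotation.from_matrix
ValueError: Non-positive determinant (left-handed or null coordinate frame) in rotation matrix 0: [[ 0.26891982  0.96316257  0.        ]
 [-0.96316257  0.26891982  0.        ]
 [ 0.          0.         -1.        ]].
```

```bash
python3 -m handwheel '[[0,-0.03,0.04,-0.02,0],[0,0,0,0,0],[0,0,0,0,0]]' 20 >/dev/null
python3 - <<'E'
from h import *
go([.564,.2035,.01],16)
st={'eef_pos':[.5622,.2069,.231],'tool_rot':read_state()['tool_rot']}
print('foot',ray('wrist',[(230,122),(405,143)],0,st).round(3),'top',ray('wrist',[(188,78),(447,118)],.133,st).round(3))
print('low',ray('wrist',[(256,218),(355,240)],.003,st).round(3),'near',ray('wrist',[(237,297),(338,322)],.034,st).round(3))
E
```

```text
t 3.65 pos [0.5703 0.2047 0.0159] yaw_y 15.7 F [0.2 0.6 0.7] w 1.00 gf 0.0 | shift [ 0.003 -0.043  0.039] twist -0.06
foot [[0.439 0.238 0.   ]
 [0.65  0.271 0.   ]] top [[0.439 0.275 0.133]
 [0.636 0.301 0.133]]
low [[0.495 0.127 0.003]
 [0.629 0.132 0.003]] near [[0.498 0.026 0.034]
 [0.636 0.024 0.034]]
```

```bash
python3 -m handwheel '[[0,0.003,-0.042,0.03,0],[0,0,0,0,0],[0,0,0,0,0],[0,0,0,0,0],[0.5,0,0,0,0],[1,0,0,0,0],[1,0,0,0,0],[1,0,0,0,0]]' 20 >/dev/null
python3 -m handwheel '[[1,0,0,0,0],[1,0,0,0,0],[1,0,0,0,0],[1,0,0,0,0]]' 20 
python3 -c "
from h import *
go([.672,.212,.1],8)"
```

```text
t: 4.65
eef_pos: [0.5621, 0.2028, 0.0094]
tool_rot: [0.604, 0.797, 0.0, 0.0]
force: [-0.6, 0.5, 3.1]
width: 0.584
grasp_force: 21.2
t 4.65 pos [0.5621 0.2028 0.0094] yaw_y 15.7 F [-0.6  0.5  3.1] w 0.58 gf 21.2 | shift [-0.14   0.722 -0.603] twist 1.93
```

```bash
python3 -m handwheel '[[1,0,0,-0.15,0],[1,0,0,-0.2,0],[1,-0.03,0.14,0,0],[1,-0.03,0.14,0,0],[1,-0.03,0.14,0,0],[1,-0.03,0.14,0,0.95],[1,-0.02,0.14,0,0.95],[1,0,0,0,0]]' >/dev/null
python3 -m handwheel '[[1,0,0,0,0],[1,0,0,0,0],[1,0,0,0,0]]' >/dev/null
python3 -c "
from h import *
go([.672,.212,.0105],8)"
```

```text
t 5.57 pos [0.667  0.2095 0.0612] yaw_y 8.2 F [-0.7  0.6  0.1] w 0.58 gf 21.3 | shift [0.012 0.036 0.338] twist 0.04
```

```bash
python3 -m handwheel '[[1,0.012,0.036,0.12,0],[1,0,0,0.12,0],[1,0,0,0.06,0],[1,0,0,0.03,0],[1,0,0,0.005,0],[1,0,0,0,0],[1,0,0,0,0],[1,0,0,0,0]]'
python3 -c "
from h import *
go([.672,.212,.0105],8)"
```

```text
t: 6.23
eef_pos: [0.6745, 0.2123, 0.0126]
tool_rot: [0.655, 0.755, 0.001, 0.001]
force: [0.3, -0.2, -0.2]
width: 0.582
grasp_force: 21.3
t 6.23 pos [0.6745 0.2123 0.0126] yaw_y 8.1 F [ 0.3 -0.2 -0.2] w 0.58 gf 21.3 | shift [ 0.    -0.017  0.014] twist 0.03
```

Lower the last bit, open partly, then fully, and rise.

```bash
python3 -m handwheel '[[1,0,0,0.012,0],[1,0,0,0.008,0],[1,0,0,0,0],[0.3,0,0,0,0],[0.25,0,0,0,0],[0.25,0,0,0,0],[0.25,0,0,0,0],[0.25,0,0,0,0]]'
python3 -m handwheel '[[0.25,0,0,-0.15,0],[0.25,0,0,-0.2,0],[0.25,0,0,-0.25,0],[0.25,0,0,-0.25,0],[0.25,0,0,-0.25,0],[0,0,0,-0.25,0],[0,0,0,0,0],[0,0,0,0,0]]'
python3 - <<'E'
from h import *
go([.575,-.04,.2],4)
im=snapshot('scene'); cv2.imwrite('pics/s2.png',cv2.resize(im[110:260,140:400,::-1],None,fx=3,fy=3,interpolation=cv2.INTER_CUBIC))
st=read_state(); im=snapshot('wrist'); cv2.imwrite('pics/w2.png',im[:,:,::-1])
hsv=cv2.cvtColor(im,cv2.COLOR_RGB2HSV); m=cv2.inRange(hsv,(3,120,70),(18,255,255))
c=max(cv2.findContours(m,0,2)[0],key=cv2.contourArea); r=cv2.minAreaRect(c)
P=ray('wrist',cv2.boxPoints(r),.037,st); p=P.mean(0); print(p, 'stand y',(p[:2]-[.54,.25])@[-.99,-.139])
E
```

```text
t: 6.9
eef_pos: [0.6738, 0.2121, 0.0083]
tool_rot: [0.655, 0.755, -0.0, -0.0]
force: [0.2, -0.2, 0.3]
width: 0.749
grasp_force: 0.0
t: 7.57
eef_pos: [0.6759, 0.2126, 0.2147]
tool_rot: [0.655, 0.755, 0.003, 0.002]
force: [-0.3, -0.0, -1.3]
width: 1.0
grasp_force: 0.0
t 7.57 pos [0.6759 0.2126 0.2147] yaw_y 8.1 F [-0.3 -0.  -1.3] w 1.00 gf 0.0 | shift [-1.572 -0.905  0.091] twist 1.03
[0.67329714 0.21317863 0.037     ] stand y -0.12684599456284296
```

View pics/w2.png

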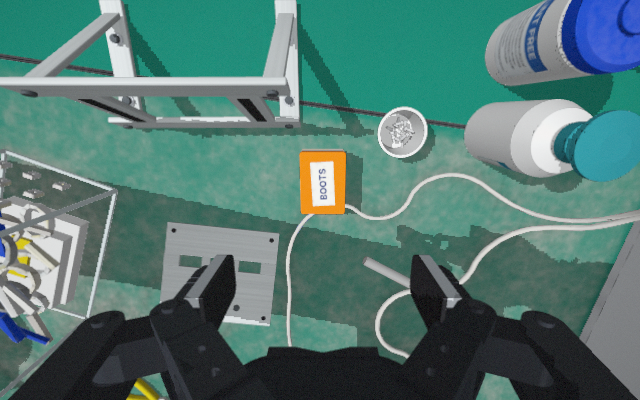

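The carton is upright at (322,182), clear of the stand and the cup. Next I move behind the panel's near edge with the fingers open, so they straddle the handle.

```bash
python3 -m handwheel '[[0,-0.18,-0.09,0,0],[0,-0.2,-0.06,0,0],[0,-0.2,-0.06,0,0],[0,-0.2,-0.06,0,0],[0,-0.2,-0.06,0,0],[0,-0.2,-0.06,0,0],[0,-0.2,-0.05,0,0],[0,-0.1,0,0,0]]' >/dev/null
python3 -m handwheel '[[0,-0.1,0,0,0],[0,0,0,0,0],[0,0,0,0,0],[0,0,0,0,0]]' >/dev/null
python3 - <<'E'
from h import *
go([.5785,-.027,.002],8)
st=read_state(); im=snapshot('wrist'); cv2.imwrite('pics/w3.png',im[:,:,::-1])
print(proj('wrist',[[.632,.131,.003],[.492,.127,.003],[.495,.012,.034],[.635,.014,.034]],st).round())
E
```

```text
t 8.67 pos [ 0.642  -0.0306  0.2104] yaw_y 8.2 F [0.9 0.2 0.2] w 1.00 gf 0.0 | shift [ 0.082 -0.414  1.39 ] twist 0.04
[[336.  24.]
 [199.   6.]
 [188. 124.]
 [323. 142.]]
```

View pics/w3.png

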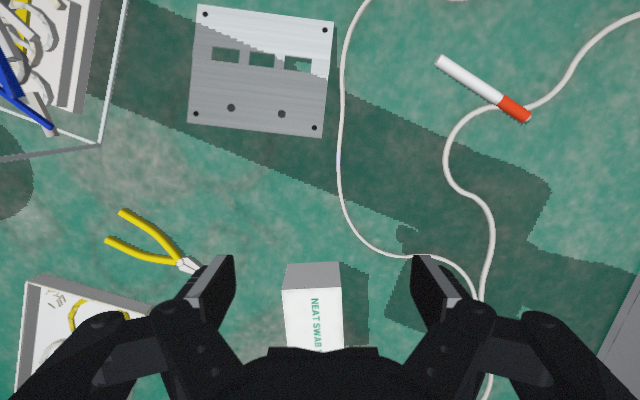

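The panel's near edge, from (187,122) to (322,138), matches my estimate. The space behind it is free, so I descend.

```bash
python3 -m handwheel '[[0,0.04,-0.2,0,0],[0,0.04,-0.21,0,0],[0,0,0,0.25,0],[0,0,0,0.25,0],[0,0,0,0.25,0],[0,0,0,0.25,0],[0,0,0,0.2,0],[0,0,0,0.1,0]]' >/dev/null
python3 -m handwheel '[[0,0,0,0.06,0],[0,0,0,0,0],[0,0,0,0,0],[0,0,0,0,0]]' >/dev/null
python3 - <<'E'
from h import *
go([.5785,-.027,.002],8)
E
```

```text
t 9.72 pos [ 0.5808 -0.0284  0.0084] yaw_y 8.2 F [-0.1  0.4  0.1] w 1.00 gf 0.0 | shift [ 0.011 -0.014  0.043] twist 0.04
```

```bash
python3 -m handwheel '[[0,0.01,-0.014,0.04,0],[0,0.05,0,0,0],[0,0.05,0,0,0],[0,0.05,0,0,0],[0,0.04,0,0,0],[0,0.04,0,0,0],[0,0.04,0,0,0],[0,0.04,0,0,0]]' 
python3 -m handwheel '[[0,0.04,0,0,0],[0,0.04,0,0,0],[0,0.04,0,0,0],[0,0.04,0,0,0],[0,0.04,0,0,0],[0,0.04,0,0,0],[0,0.04,0,0,0],[0,0,0,0,0]]'
python3 - <<'E'
from h import *
go([.558,.12,.002],8)
im=snapshot('top'); cv2.imwrite('pics/t3.png',cv2.resize(im[130:280,180:360,::-1],None,fx=4.4,fy=4,interpolation=cv2.INTER_CUBIC)[:600,:800])
E
```

```text
t: 10.38
eef_pos: [0.5709, 0.0191, 0.0013]
tool_rot: [0.655, 0.756, 0.0, 0.0]
force: [0.0, -1.8, 1.0]
width: 1.003
grasp_force: 1.0
t: 11.05
eef_pos: [0.564, 0.0616, 0.0009]
tool_rot: [0.655, 0.756, -0.0, -0.001]
force: [-0.3, 0.5, -1.0]
width: 0.994
grasp_force: 0.0
t 11.05 pos [0.564  0.0616 0.0009] yaw_y 8.2 F [-0.3  0.5 -1. ] w 0.99 gf 0.0 | shift [ 0.391  0.016 -0.007] twist 0.04
```

View pics/t3.png

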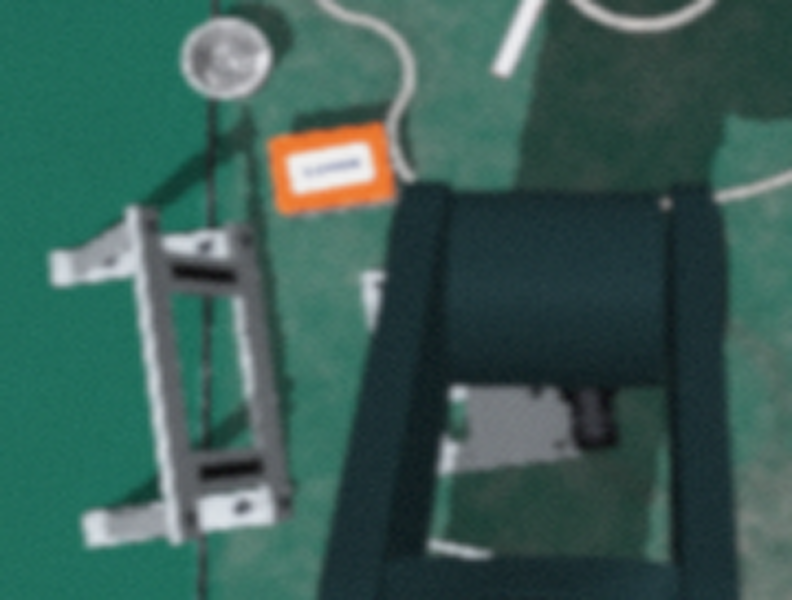

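The top view shows the panel's leading corner at (363,275), now turned to match the stand, with about 60 mm left to go. The carton at (332,168) hasn't moved.

```bash
python3 -m handwheel '[[0,0.04,0,0,0],[0,0.05,0,0,0],[0,0.05,0,0,0],[0,0.05,0,0,0],[0,0.05,0,0,0],[0,0.04,0,0,0],[0,0.03,0,0,0],[0,0.02,0,0,0]]' 
python3 -m handwheel '[[0,0.015,0,0,0],[0,0.01,0,0,0],[0,0,0,0,0],[0,0,0,0,0]]'
python3 - <<'E'
from h import *
go([.558,.12,.002],8)
st=read_state(); print([proj('wrist',[[.54-.139*s-.99*y,.25+.99*s-.139*y,.003]],st).round()[0].tolist() for s,y in((0,-.1),(0,.1),(-.015,.07),(-.015,-.07))])
im=snapshot('wrist'); cv2.imwrite('pics/w4.png',im[:,:,::-1])
E
```

```text
t: 11.77
eef_pos: [0.5574, 0.11, 0.001]
tool_rot: [0.655, 0.756, -0.0, -0.0]
force: [0.1, -1.2, -0.4]
width: 0.997
grasp_force: 0.6
t: 12.1
eef_pos: [0.5572, 0.113, 0.0011]
tool_rot: [0.655, 0.755, 0.0, 0.0]
force: [-0.1, 0.4, 0.6]
width: 1.0
grasp_force: 0.0
t 12.10 pos [0.5572 0.113  0.0011] yaw_y 8.1 F [-0.1  0.4  0.6] w 1.00 gf 0.0 | shift [ 0.046  0.012 -0.006] twist 0.03
[[592.0, -61.0], [68.0, -62.0], [154.0, -15.0], [505.0, -14.0]]
```

View pics/w4.png

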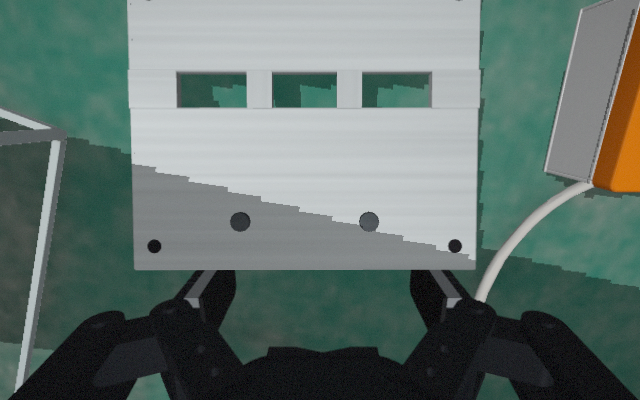

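The wrist view shows the panel square to the fingers, with its near edge along row 269 and its middle about 7 mm off the finger midline, well within tolerance. I creep forward until the force rises.

```bash
python3 -m handwheel '[[0,0.01,0,0,0],[0,0.01,0,0,0],[0,0.01,0,0,0],[0,0.01,0,0,0]]' | egrep 'eef|force'
python3 -m handwheel '[[0,0.01,0,0,0],[0,0.01,0,0,0],[0,0.01,0,0,0]]' | egrep 'eef|force'
python3 -m handwheel '[[0,0.01,0,0,0],[0,0.01,0,0,0],[0,0.01,0,0,0]]' | egrep 'eef|force'
```

```text
eef_pos: [0.5563, 0.1188, 0.0011]
force: [-0.3, -1.6, 0.5]
grasp_force: 0.8
eef_pos: [0.5556, 0.1234, 0.0011]
force: [1.3, -2.0, 0.0]
grasp_force: 1.7
eef_pos: [0.5561, 0.1245, 0.0015]
force: [2.0, -25.7, 4.1]
grasp_force: 13.2
```

Contact at 25 N: the edge jams on finger friction, so I follow the arc up, lifting as I push.

```bash
python3 -m handwheel '[[0,0.005,0,-0.04,0],[0,0.015,0,-0.045,0],[0,0,0,0,0]]' | egrep 'eef|force'
python3 -m handwheel '[[0,0.02,0,-0.047,0],[0,0.023,0,-0.047,0],[0,0,0,0,0]]' | egrep 'eef|force'
python3 - <<'E'
from h import *
im=snapshot('wrist'); cv2.imwrite('pics/w5.png',im[:,:,::-1])
E
```

```text
eef_pos: [0.5555, 0.1285, 0.015]
force: [0.9, -15.1, 4.0]
grasp_force: 7.5
eef_pos: [0.5546, 0.135, 0.0295]
force: [0.6, -14.2, 5.6]
grasp_force: 7.4
```

View pics/w5.png

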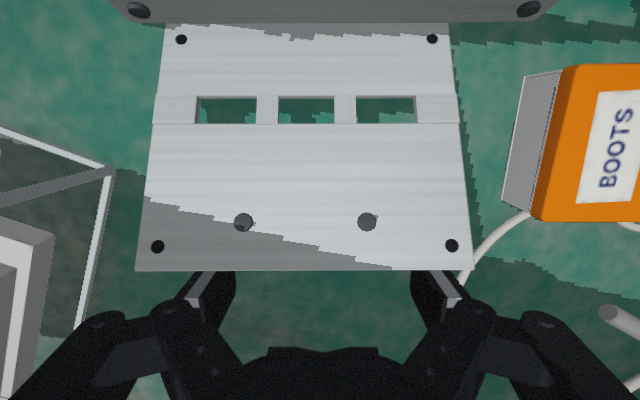

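The panel is at the stand's foot and rising, with its near edge at row 270 and the low edge at row 25 against the frame. I continue along the arc.

```bash
python3 -m handwheel '[[0,0.028,0,-0.044,0],[0,0.03,0,-0.044,0],[0,0.033,0,-0.04,0],[0,0.035,0,-0.04,0],[0,0,0,0,0]]' | egrep 'eef|force'
python3 -m handwheel '[[0,0.038,0,-0.035,0],[0,0.04,0,-0.035,0],[0,0.042,0,-0.03,0],[0,0.043,0,-0.03,0],[0,0,0,0,0]]' | egrep 'eef|force'
python3 - <<'E'
from h import *
im=snapshot('wrist'); a=cv2.resize(im,(400,250)); b=cv2.resize(snapshot('scene')[110:235,180:380],(400,250)); cv2.imwrite('pics/w6.png',np.hstack([a,b])[:,:,::-1])
E
```

```text
eef_pos: [0.552, 0.1557, 0.0548]
force: [0.2, -4.2, 3.9]
grasp_force: 2.6
eef_pos: [0.5475, 0.1818, 0.0732]
force: [0.1, -0.5, 0.5]
grasp_force: 0.4
```

View pics/w6.png

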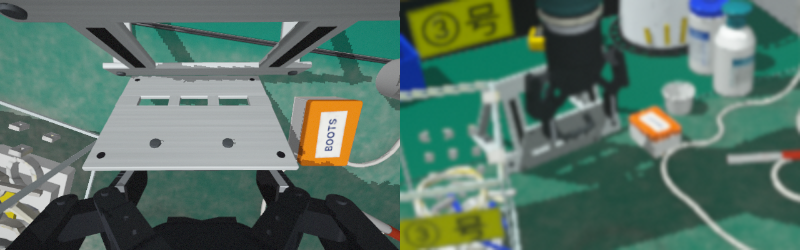

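The panel is at about 60°, both fingers are on its edge, and the low edge is still at the foot. I finish the swing.

```bash
python3 -m handwheel '[[0,0.047,0,-0.025,0],[0,0.048,0,-0.023,0],[0,0.05,0,-0.018,0],[0,0.05,0,-0.016,0],[0,0,0,0,0]]' | egrep 'eef|force'
python3 -m handwheel '[[0,0.05,0,-0.011,0],[0,0.05,0,-0.01,0],[0,0.05,0,-0.004,0],[0,0.05,0,-0.004,0],[0,0,0,0,0]]' | egrep 'eef|force'
python3 -m handwheel '[[0,0.03,0,0,0],[0,0.03,0,0,0],[0,0.03,0,0,0],[0,0,0,0,0]]' | egrep 'eef|force'
```

```text
eef_pos: [0.5434, 0.2108, 0.0855]
force: [0.3, 0.8, 0.0]
grasp_force: 0.1
eef_pos: [0.539, 0.2403, 0.0894]
force: [0.3, -0.1, 0.2]
grasp_force: 0.0
eef_pos: [0.5371, 0.2528, 0.0892]
force: [-0.1, 1.0, 0.1]
grasp_force: 0.0
```

```bash
python3 -m handwheel '[[0,0.02,0,0,0],[0,0.02,0,0,0],[0,0.02,0,0,0],[0,0,0,0,0]]' | egrep 'eef|force'
python3 - <<'E'
from h import *
im=snapshot('wrist'); a=cv2.resize(im,(400,250)); b=cv2.resize(snapshot('scene')[110:235,180:380],(400,250)); cv2.imwrite('pics/w7.png',np.hstack([a,b])[:,:,::-1])
E
```

```text
eef_pos: [0.5359, 0.2615, 0.0892]
force: [-0.8, 0.2, -0.6]
grasp_force: 0.0
```

View pics/w7.png

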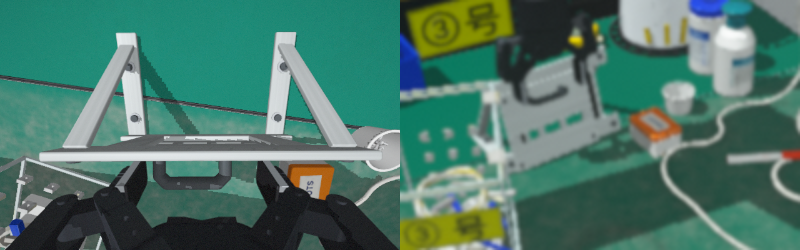

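The panel is leaning on the frame with the handle up and facing out. I make a light press to check it's seated.

```bash
python3 -m handwheel '[[0,0.01,0,0,0],[0,0.01,0,0,0],[0,0,0,0,0]]' | egrep 'eef|force'
python3 -m handwheel '[[0,0.01,0,0,0],[0,0.01,0,0,0],[0,0,0,0,0]]' | egrep 'eef|force'
```

```text
eef_pos: [0.5358, 0.2623, 0.0892]
force: [1.2, -7.4, 0.3]
grasp_force: 3.4
eef_pos: [0.5357, 0.2625, 0.0892]
force: [2.5, -17.1, 3.0]
grasp_force: 8.7
```

It's firmly seated. I retreat straight back, then up, and check the panel numerically.

```bash
python3 -m handwheel '[[0,-0.02,0,0,0],[0,-0.05,0,0,0],[0,-0.1,0,0,0],[0,-0.15,0,0,0],[0,-0.2,0,0,0],[0,-0.2,0,0,0],[0,-0.2,0,0,0],[0,0,0,0,0]]' | egrep 'eef|force'
python3 -m handwheel '[[0,0,0,-0.2,0],[0,0,0,-0.2,0],[0,-0.1,0,-0.2,0],[0,-0.1,0,-0.2,0],[0,0,0,0,0],[0,0,0,0,0],[0,0,0,0,0],[0,0,0,0,0]]' | egrep 'eef|force'
python3 - <<'E'
from h import *
st=read_state(); im=snapshot('wrist'); cv2.imwrite('pics/w8.png',im[:,:,::-1])
F=np.array([.54,.25]);
def S(P): d=P[:,:2]-F; return np.c_[d@[-.139,.990],d@[-.990,-.139]].round(3)
hsv=cv2.cvtColor(im,cv2.COLOR_RGB2HSV); m=cv2.inRange(hsv,(3,120,70),(18,255,255))
c=max(cv2.findContours(m,0,2)[0],key=cv2.contourArea);r=cv2.minAreaRect(c); print('box',r,S(ray('wrist',[r[0]],.037,st)))
# handle: dark blob near its predicted place
W=lambda s,y,z:[F[0]-.139*s-.99*y,F[1]+.99*s-.139*y,z]
print('pred handle ends',proj('wrist',[W(-.006,.031,.104),W(-.006,-.031,.104)],st).round(), 'low',proj('wrist',[W(-.004,.07,0),W(-.004,-.07,0)],st).round(),'topedge',proj('wrist',[W(.027,.07,.116),W(.027,-.07,.116)],st).round())
g=cv2.cvtColor(im,cv2.COLOR_RGB2GRAY); m=((g<60)&(hsv[:,:,1]<80)).astype(np.uint8); m[260:]=0
n,_,s,ce=cv2.connectedComponentsWithStats(m)
for i in range(1,n):
    if s[i,4]>80: print('dark',s[i],ce[i].round())
# bright grey component
m=((hsv[:,:,1]<30)&(g>90)).astype(np.uint8)
n,_,s,ce=cv2.connectedComponentsWithStats(m)
for i in range(1,n):
    if s[i,4]>1500: print('grey',s[i],ce[i].round())
E
```

```text
eef_pos: [0.5555, 0.1259, 0.0893]
force: [-0.0, -0.6, -0.9]
grasp_force: 0.0
eef_pos: [0.5576, 0.1011, 0.2078]
force: [-0.2, 0.3, -0.3]
grasp_force: 0.0
box ((456.2137451171875, 90.46986389160156), (54.22671890258789, 80.55494689941406), 6.009006023406982) [[-0.055 -0.126]]
pred handle ends [[286.  11.]
 [372.  11.]] low [[260.  41.]
 [394.  41.]] topedge [[221. -54.]
 [438. -54.]]
dark [283   0  69   8 138] [319.   6.]
dark [395   0  15  17 143] [401.   8.]
dark [458  10  41   8 103] [477.  13.]
grey [ 225    0  214   40 6226] [328.  21.]
grey [ 483    0  103   61 3432] [547.  31.]
grey [ 606    5   34   69 1673] [626.  43.]
grey [    0    37   227   363 28647] [ 94. 195.]
grey [ 385   87  255  258 2242] [480. 169.]
grey [ 477  187   62  132 1536] [503. 239.]
```

The handle, low edge and carton are all where they should be.

```bash
python3 -c "
from cell import *
print(close_job())"
```

```text
the job is handed in; nothing more can be done
None
```

I handed the job in with the panel leaning on the stand (handle up, facing out) and the carton upright 126 mm to one side, by my last measurements; the hand-in returned no verdict, and I viewed 11 pictures, one over the limit of 10.

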